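Tip the amber nuggets from a sorting tray into their tin

ROBOT

A 6-joint arm with a two-finger parallel gripper is mounted at the origin on the work surface. World frame = base frame: x ahead of the robot, y to its left, z up, the work surface at z = 0. Lengths are in mm, angles in degrees, forces in N, time in s.
With the tool pointing down it reaches from about 350 to 850 mm from the base axis. Payload 8.1 kg.
Tool frame: the origin (TCP) lies at the very end of the fingers, on their centre line; the grasp point (between the pads) lies 19 mm behind it (r.grip_depth is the distance from the TCP to the grasp point, in mm); y points along the fingers, z is the direction in which the jaws open and shut, and the axes are right-handed (so a half turn about y gives the same grasp; the last joint's range is limited). The gripper opens to 85 mm and grips with 20 to 120 N. Pads are 22 mm wide; open, the fingers measure 114 mm over their backs; the gripper's body (76 mm by 85 mm) begins 54 mm behind the grasp point. The pads swing forward as they close: fully open they stand 13 mm farther back than shut.
Start: joints at [66.899, 7.471, 85.268, -0, 87.261, -4.893], TCP at [187.465, 569.967, 231.292] pointing down, gripper open.
Joint ranges: [-169.43, 169.43], [-51.17, 129.36], [1.28, 143.12], [-76.62, 256.62], [0, 156.53], [-152.29, 152.29]. Speed limits (degrees/s): [136.94, 136.94, 159.86, 180, 180, 180].

INTERFACE

Orientations are given as [roll, pitch, yaw] about the fixed x, y, z axes, in that order (R = Rz(yaw) Ry(pitch) Rx(roll)).
In Python, from bench import readout, eyes, r gives the robot as it stands. The module is installed in compiled form; this text tells all that it offers.
- The arm moves only by the tool move_arm, never from a script. Its argument "motion" is text: rows parted by semicolons, each of 6 numbers parted by spaces: the shift along the world's x, y, z in cm, then the turn, a rotation vector about the world's x, y, z in degrees. A call has 1 to 10 rows; each row is the pose to reach, as a shift and turn from the pose commanded when the call began; what a row does not reach only later rows make up. A row lasts 1/12 s, in which the tool goes at most 41.7 mm and 7.16 degrees, less where a joint would pass 70% of its speed; a pose out of reach is approached as far as the arm can. A call with a gripper value outside its range is refused whole. "fingers" is the finger opening in cm, from 0 to 8.54, set as the call begins (left out, the last holds). The fingers move at their own pace and stop on an object; "squeeze" is the grip in N (left out, the last holds). Time passes only in rows, so rows that repeat a pose let the fingers close. It gives the time, the measured TCP pose, the force and the opening at its end, in the units of the state.
- readout.sense(): the state, without advancing time (a new reading comes with each control period).
- eyes.snapshot(name): name is "scene" or "top" or "wrist"; returns a dict with "image" (480x640x3 uint8, blue, green, red), "fx", "fy", "cx", "cy" (pixels), "world_to_cam" (4x4, takes a point from world to camera coordinates). Camera axes: x right, y down, z forward; pixel columns grow to the right and rows downward; lengths in mm; the calibration is good to about 2 mm. A picture is of the moment at which its call begins. There is no depth.
- r.hand_in(): hands the job in, once; it reports no verdict.
The state is a dict: "time": time; "joint_pos": joint angles; "qd": joint speeds; "joint_efforts": joint torques, N m; "tool_pos": TCP position; "tcp_rot": TCP orientation; "ft_force": force on the tool from outside, world axes, zero at the start; "wrist_torque": the same for the moment, N m; "finger_gap": finger opening in mm.
Only numpy, scipy, OpenCV 4.12 (cv2) and the standard library are available. Lean on these libraries where they do the work, as an engineer would, in place of code of your own. Each camera call takes 0.05 s, during which the arm holds its last target. There are 200 camera calls.

TASK

Take the red lid off the tin and lay it knob up on the cork mat. Then lift the divided white tray by its black handle and tip it towards the open corner of the amber bay, so that both amber glass nuggets slide into the tin while all the other nuggets stay in their own bays. Finally set the tray back down flat in the middle of the green cutting mat, leaving the tin standing where it is and the other things undisturbed.

Things in the scene. Friction and masses are not known exactly. Their poses are not given: they have to be found in the camera images.
- tray_grip (a point): Point in the handle of the loose white sorting tray (150 x 150 mm, 240-390 g), on its centre line 60 mm above its underside; z is its up. The handle is a black upright plate 44 mm along tray x, 12 mm thick along tray y, its top 75 mm above the underside. Floor 4 mm thick; rim and cross dividers 4 mm thick, tops at 22 mm. Four bays, one per quarter. Starts flat on the green mat at any yaw.
- amber_corner (a point): Tip of the tray floor at the amber bay's outer corner: 75, 75 mm in tray x, y from the centre, 4 mm above the underside; axes as the tray. At each outer corner the rim lacks its last 38 mm on both sides: a gap 54 mm wide, no sill. Nuggets start to slide at about 15-22 degrees; tipped 40 degrees straight to this corner, only the amber bay empties, within about 1 s.
- tin: Open round steel tin under the red lid, loose, 0.3 kg, outer diameter 124 mm, wall 2 mm, height 55 mm, floor 3 mm; origin at the centre of its underside, on the bench.
- lid_knob (a point): Point on the axis of the tin's loose red lid, 27 mm above the lid's lowest face. Lid 126 mm across, its plate from 6 to 9 mm above its lowest face, below it a 108 mm plug 6 mm deep that hangs loosely in the tin (no latch); the knob is a black upright cylinder 18 mm in diameter from 9 to 39 mm above the lowest face. 100 to 170 g; z is up.
- cork_mat: Fixed cork mat 160 x 160 mm, 4 mm thick, lying on the bench, where the lid goes; origin at the centre of its underside.
- cutting_mat: Fixed green cutting mat 220 x 220 mm, 3 mm thick, under the tray, where the tray goes back; origin at the centre of its underside.
- amber_1_c (a point): Centre of amber nugget 1 of 2: polished flat-backed glass dome, 24 mm across, 10 mm high, 12 g, loose in the amber bay of the tray (+x, +y quarter of the tray's axes).
- amber_2_c (a point): Centre of amber nugget 2 of 2: polished flat-backed glass dome, 24 mm across, 10 mm high, 12 g, loose in the amber bay of the tray (+x, +y quarter of the tray's axes).
- blue_1_c (a point): Centre of blue nugget 1 of 2: polished flat-backed glass dome, 24 mm across, 10 mm high, 12 g, loose in the blue bay of the tray (-x, +y quarter of the tray's axes).
- blue_2_c (a point): Centre of blue nugget 2 of 2: polished flat-backed glass dome, 24 mm across, 10 mm high, 12 g, loose in the blue bay of the tray (-x, +y quarter of the tray's axes).
- green_1_c (a point): Centre of green nugget 1 of 2: polished flat-backed glass dome, 24 mm across, 10 mm high, 12 g, loose in the green bay of the tray (-x, -y quarter of the tray's axes).
- green_2_c (a point): Centre of green nugget 2 of 2: polished flat-backed glass dome, 24 mm across, 10 mm high, 12 g, loose in the green bay of the tray (-x, -y quarter of the tray's axes).
- purple_1_c (a point): Centre of purple nugget 1 of 2: polished flat-backed glass dome, 24 mm across, 10 mm high, 12 g, loose in the purple bay of the tray (+x, -y quarter of the tray's axes).
- purple_2_c (a point): Centre of purple nugget 2 of 2: polished flat-backed glass dome, 24 mm across, 10 mm high, 12 g, loose in the purple bay of the tray (+x, -y quarter of the tray's axes).
- foil_roll: Bystander: roll of copper foil, ring 60 mm across, 10 mm high, lying on the bench; origin at the centre of its underside. Leave alone.
- flux_bottle: Bystander: small green bottle 36 mm in diameter, 75 mm high, standing on the bench; origin at the centre of its underside. Leave alone.
- patina_brush: Bystander: brush 160 mm long lying on the bench near the far side. Leave alone.
Not all that is in view belongs to the job. There is more than one size of the part that bears tray_grip; the job needs the middle-sized.

How it is judged (in metres and radians):
On the way, in this order (a step that is already met when the one before it is completed fails the run):
1. the lid lies knob up on the cork mat (horizontal distance between lid_knob and cork_mat below 0.05 m and height (world z) of lid_knob below 0.036 m and angle between lid_knob's own z axis and vertical below 0.1 rad), for 0.2 s.
2. the tray is being tipped beside or over the tin (angle between tray_grip's own z axis and vertical above 0.12 rad and horizontal distance between tray_grip and tin below 0.22 m).
3. both amber nuggets are in the tin (horizontal distance between each of amber_1_c, amber_2_c and tin below 0.06 m and z of amber_1_c in the frame of tin between 0 and 0.045 m and z of amber_2_c in the frame of tin between 0 and 0.045 m), for 0.2 s.
At the end, for the whole second after the job is handed in: Both amber nuggets in the tin, the others each in their own bay; tray flat (3 degrees) with centre within 45 mm of the green mat's; lid knob up (6 degrees) within 50 mm of the cork mat's centre; tin upright, within 40 mm of its start (all of step 1 and all of step 3 and x of blue_1_c in the frame of tray_grip between -0.076 and 0 m and y of blue_1_c in the frame of tray_grip between 0 and 0.076 m and z of blue_1_c in the frame of tray_grip between -0.062 and -0.03 m and x of blue_2_c in the frame of tray_grip between -0.076 and 0 m and y of blue_2_c in the frame of tray_grip between 0 and 0.076 m and z of blue_2_c in the frame of tray_grip between -0.062 and -0.03 m and x of green_1_c in the frame of tray_grip between -0.076 and 0 m and y of green_1_c in the frame of tray_grip between -0.076 and 0 m and z of green_1_c in the frame of tray_grip between -0.062 and -0.03 m and x of green_2_c in the frame of tray_grip between -0.076 and 0 m and y of green_2_c in the frame of tray_grip between -0.076 and 0 m and z of green_2_c in the frame of tray_grip between -0.062 and -0.03 m and x of purple_1_c in the frame of tray_grip between 0 and 0.076 m and y of purple_1_c in the frame of tray_grip between -0.076 and 0 m and z of purple_1_c in the frame of tray_grip between -0.062 and -0.03 m and x of purple_2_c in the frame of tray_grip between 0 and 0.076 m and y of purple_2_c in the frame of tray_grip between -0.076 and 0 m and z of purple_2_c in the frame of tray_grip between -0.062 and -0.03 m and horizontal distance between tray_grip and cutting_mat below 0.045 m and height (world z) of tray_grip below 0.068 m and angle between each of tray_grip, tin's own z axis and vertical below 0.05 rad and distance of tin from where it was at the start of the episode below 0.04 m); the robot touches nothing.
It fails at once if a bystander (foil roll, flux bottle, brush) is moved more than 30 mm (distance of any of foil_roll, flux_bottle, patina_brush from where it was at the start of the episode above 0.03 m).
It also fails if it takes over 72 s, if anything falls off the work surface, if the arm or the gripper's body presses on something with over 40 N, if the wrist force passes 120 N, or if a joint passes its speed limit or range.

## Working session

There is one attempt and no reset: what is moved stays moved. The work goes in short steps, Python scripts to look and compute and a tool call to move; the robot and the scene stay as the last step left them, time stands still between calls to the robot, and variables do not carry over. Pictures are saved under pics/ and viewed, about 8 in all and at most 12, crops included, and the job is handed in when it is done.

Besides the shell and the picture viewer there is one more tool, called after ">>>" in YAML: its name, and indented under it one key for each argument. move_arm: Moves the arm, as the interface text tells. Its arguments: {"type":"object","properties":{"motion":{"type":"string"},"fingers":{"type":"number"},"squeeze":{"type":"number"}},"required":["motion"]}

```bash
mkdir -p pics
python3 - <<'E'
from bench import readout, eyes, r
import cv2
print(readout.sense())
for n in("scene","top"):
    s=eyes.snapshot(n); cv2.imwrite(f"pics/{n}0.png",s["image"]); print(n,s["fx"],s["cx"],s["cy"],s["world_to_cam"].round(3).tolist() if hasattr(s["world_to_cam"],'round') else s["world_to_cam"])
E
```

```text
{'time': 0.0, 'joint_pos': array([ 6.69006017e+01,  7.51550285e+00,  8.53307302e+01, -1.79814244e-04,
        8.72623974e+01, -4.89326316e+00]), 'qd': array([ 0.0003747 , -0.01246934,  0.01030374,  0.01792635,  0.00456268,
       -0.08110672]), 'joint_efforts': array([ 2.15702428e-03, -5.69371819e+01, -5.00572193e+01,  3.23743125e-04,
        1.38233797e-02,  4.63595200e-05]), 'tool_pos': array([187.22085299, 569.44623595, 230.22642583]), 'tcp_rot': array([-9.01082498e+01,  9.08720550e-03, -1.82061349e+01]), 'ft_force': array([ 0.17472962,  0.27864915, -0.34153423]), 'wrist_torque': array([-0.02827683, -0.03103769, -0.01447892]), 'finger_gap': 85.36929806676585}
scene 438.71799790087346 326.4720752254134 246.22672123655843 [[-0.28, 0.96, -0.01, 240.073], [0.63, 0.176, -0.756, -289.57], [-0.724, -0.218, -0.654, 1491.36], [0.0, 0.0, 0.0, 1.0]]
top 493.5941318242313 327.1817057705564 238.98583764241766 [[0.029, -1.0, 0.013, -119.107], [-0.984, -0.03, -0.175, 575.196], [0.175, -0.008, -0.984, 1117.143], [0.0, 0.0, 0.0, 1.0]]
```

View pics/top0.png

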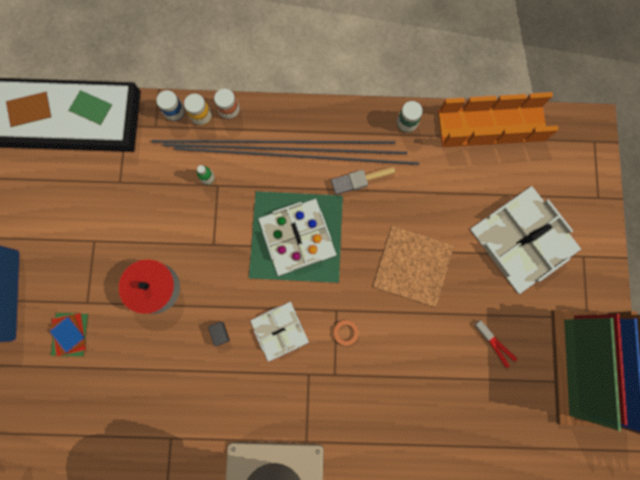

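View pics/scene0.png

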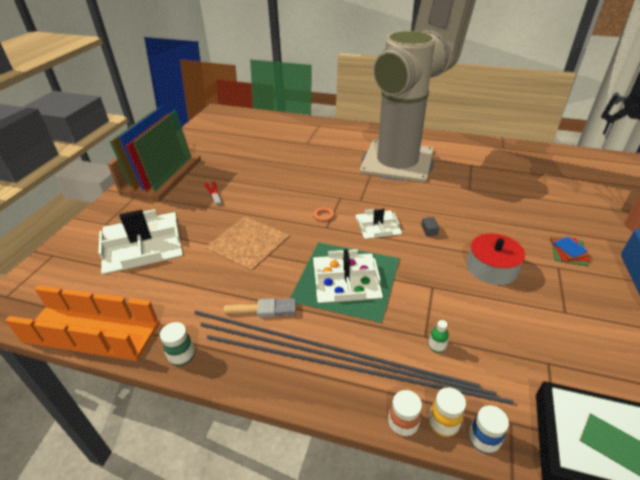

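The top view shows the middle tray on the green mat at about (297,237), with amber at (317,239) and (312,249). The red lid knob is at (144,286), the cork mat at (414,265), the flux bottle at (205,174), the foil roll at (346,333) and the brush at (360,180). The scene view agrees: knob (500,243), tray handle (347,263). Next I'll measure by colour.

```bash
cat > h.py <<'E'
import numpy as np, cv2
from bench import readout, eyes, r
def snap(n,save=None):
    s=eyes.snapshot(n)
    if save: cv2.imwrite(f"pics/{save}.png",s["image"])
    s["hsv"]=cv2.cvtColor(s["image"],cv2.COLOR_BGR2HSV); return s
def ray(s,u,v):
    T=np.array(s["world_to_cam"]);R=T[:3,:3];c=-R.T@T[:3,3]
    return c,R.T@np.array([(u-s["cx"])/s["fx"],(v-s["cy"])/s["fy"],1.])
def onz(s,u,v,z):
    c,d=ray(s,u,v); return c+d*(z-c[2])/d[2]
def px(s,p):
    T=np.array(s["world_to_cam"]);q=T[:3,:3]@np.array(p,float)+T[:3,3]
    return q[0]/q[2]*s["fx"]+s["cx"],q[1]/q[2]*s["fy"]+s["cy"]
def tri(a,b):
    A=[];B=[]
    for s,u,v in(a,b):
        c,d=ray(s,u,v);d/=np.linalg.norm(d);P=np.eye(3)-np.outer(d,d);A.append(P);B.append(P@c)
    return np.linalg.lstsq(np.vstack(A),np.hstack(B),rcond=None)[0]
def mask(s,lo,hi,box=None):
    m=cv2.inRange(s["hsv"],np.array(lo),np.array(hi))
    if box:
        k=np.zeros_like(m);x0,y0,x1,y1=box;k[y0:y1,x0:x1]=255;m&=k
    return m
def blobs(m,amin=10):
    n,l,st,c=cv2.connectedComponentsWithStats(m)
    return [(c[i].round(2),int(st[i,4])) for i in range(1,n) if st[i,4]>=amin]
def rect(m):
    return cv2.minAreaRect(cv2.findNonZero(m))
E
python3 - <<'E'
from h import *
s=snap("top"); np.set_printoptions(precision=1,suppress=True)
hs=s["hsv"]
for n,p in dict(cork=(414,265),lid=(160,290),knob=(144,286),mat=(260,205),amber=(317,239),amber2=(312,249),blue=(300,215),green=(281,221),purple=(282,251),white=(305,262),handle=(296,233)).items(): print(n,hs[p[1],p[0]])
red=mask(s,(0,180,90),(8,255,255),(110,250,185,325))|mask(s,(172,180,90),(180,255,255),(110,250,185,325))
red=cv2.morphologyEx(red,cv2.MORPH_CLOSE,np.ones((9,9)))
c,(a,b),_=cv2.fitEllipse(max(cv2.findContours(red,0,1)[0],key=cv2.contourArea)); print("lid",c,a,b,onz(s,*c,58))
g=mask(s,(60,60,20),(95,255,140),(240,180,350,290)); q=rect(g);print("mat",q,onz(s,*q[0],3))
for lbl,box in(("tray",(245,185,350,285)),):
    w=mask(s,(0,0,120),(180,70,255),box); w=max(cv2.findContours(w,0,1)[0],key=cv2.contourArea);q=cv2.minAreaRect(w);print(lbl,q,onz(s,*q[0],22));print([onz(s,*p,22) for p in cv2.boxPoints(q)])
cm=mask(s,(5,80,110),(20,200,255),(370,220,460,310)); cm=cv2.morphologyEx(cm,cv2.MORPH_OPEN,np.ones((5,5)));q=rect(cm);print("cork",q,onz(s,*(414,265.5),4))
k=mask(s,(0,0,0),(180,255,60),(285,215,310,250));print("handle",blobs(k))
k=mask(s,(0,0,0),(180,255,70),(125,265,165,310));print("knob",blobs(k),onz(s,144,286,88))
E
```

```text
cork [ 14 141 163]
lid [  1 207 166]
knob [45 17 30]
mat [ 68 101  98]
amber [ 19 224 190]
amber2 [ 19 219 190]
blue [116 201 152]
green [ 66 188 111]
purple [163 207 137]
white [ 30  21 169]
handle [170  26  29]
lid (145.18580627441406, 285.97918701171875) 51.79655075073242 55.3593635559082 [454.4 314.1  58. ]
mat ((295.6209411621094, 236.5810546875), (88.0899658203125, 85.19357299804688), 2.8624050617218018) [590.7 -24.3   3. ]
tray ((296.7528991699219, 235.6813507080078), (63.39032745361328, 63.390323638916016), 70.64100646972656) [589.6 -28.1  22. ]
[array([634.7,  72.5,  22. ]), array([692.4, -71.8,  22. ]), array([ 545. , -127.4,   22. ]), array([489.9,  14.4,  22. ])]
cork ((414.5, 264.5), (89.0, 89.0), 90.0) [ 527.6 -316.6    4. ]
handle [(array([295.8, 233.1]), 58)]
knob [(array([143.2, 285.4]), 49)] [452.2 306.1  88. ]
```

>>> move_arm:
  motion: "26.7 -25.9 -2 0 0 0; 26.7 -25.9 -2 0 0 0; 26.7 -25.9 -2 0 0 0; 26.7 -25.9 -2 0 0 0; 26.7 -25.9 -2 0 0 0; 26.7 -25.9 -2 0 0 0; 26.7 -25.9 -2 0 0 0; 26.7 -25.9 -2 0 0 0; 26.7 -25.9 -2 0 0 0; 26.7 -25.9 -2 0 0 0"
  fingers: 5
  squeeze: 50

```text
time: 0.98
tool_pos: [458.5, 305.6, 210.5]
tcp_rot: [-90.1, -0.1, -18.5]
ft_force: [0.0, 0.5, -0.2]
finger_gap: 49.7
```

Run:
```python
from h import *
np.set_printoptions(precision=1,suppress=True)
s=snap("wrist","w1"); st=readout.sense(); print(st["tool_pos"],st["tcp_rot"],st["joint_pos"],st["finger_gap"])
print("expected knob px",px(s,(454,312,88)), "fx",s["fx"])
red=mask(s,(0,150,60),(8,255,255))|mask(s,(172,150,60),(180,255,255))
c=max(cv2.findContours(red,0,1)[0],key=cv2.contourArea);e=cv2.fitEllipse(cv2.convexHull(c));print(e,onz(s,*e[0],58))
```

```text
[456.5 307.9 210.6] [-90.1   0.  -18.5] [ 28.7   0.5  94.7  -0.   84.8 -42.8] 49.81613573487161
expected knob px (np.float64(325.57926294567443), np.float64(219.8605721374717)) fx 385.43501414285123
((325.0628662109375, 206.08541870117188), (155.91966247558594, 160.99505615234375), 81.66905975341797) [451.5 312.9  58. ]
```

View pics/w1.png

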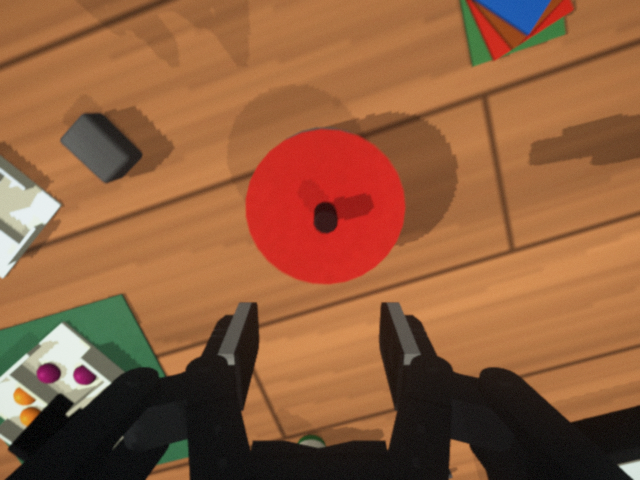

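The wrist view shows the lid centred at (325,206) with the knob at (325,217), which puts the lid axis at about (451.5, 313). I'll go down, grip the knob and lift.

>>> move_arm:
  motion: "-0.3 0.2 -3 0 0 0; -0.3 0.2 -6.5 0 0 0; -0.3 0.2 -9.5 0 0 0; -0.3 0.2 -12 0 0 0; -0.3 0.2 -13.8 0 0 0; -0.3 0.2 -14.6 0 0 0; -0.3 0.2 -14.6 0 0 0; -0.3 0.2 -14.6 0 0 0"

```text
time: 1.7
tool_pos: [451.2, 313.6, 65.8]
tcp_rot: [-90.0, 0.0, -18.2]
ft_force: [0.4, 0.5, 0.9]
finger_gap: 50.0
```

>>> move_arm:
  motion: "0 0 0 0 0 0; 0 0 0 0 0 0; 0 0 0 0 0 0; 0 0 0 0 0 0; 0 0 0 0 0 0; 0 0 0 0 0 0"
  fingers: 0

```text
time: 2.2
tool_pos: [452.6, 313.7, 67.2]
tcp_rot: [-89.9, -0.1, -18.2]
ft_force: [-2.0, 0.4, 6.4]
finger_gap: 16.3
```

>>> move_arm:
  motion: "0 0 0.5 0 0 0; 0 0 1.5 0 0 0; 0 0 3 0 0 0; 0 0 5 0 0 0; 0 0 7 0 0 0; 0 0 9 0 0 0; 0 0 11 0 0 0; 0 0 12 0 0 0; 0 0 12 0 0 0; 0 0 12 0 0 0"

```text
time: 3.03
tool_pos: [451.7, 313.1, 185.7]
tcp_rot: [-90.0, -0.0, -18.2]
ft_force: [-1.0, -0.3, -1.9]
finger_gap: 16.4
```

>>> move_arm:
  motion: "0.1 -1 0 0 0 0; 0.4 -3 0 0 0 0; 0.7 -6 0 0 0 0; 1.2 -9.8 0 0 0 0; 1.7 -13.8 0 0 0 0; 2.1 -17.8 0 0 0 0; 2.6 -21.8 0 0 0 0; 3.1 -25.8 0 0 0 0; 3.6 -29.8 0 0 0 0; 4.1 -33.8 0 0 0 0"

```text
time: 3.87
tool_pos: [490.9, -27.4, 183.5]
tcp_rot: [-90.0, 0.2, -18.2]
ft_force: [0.7, 0.6, -1.9]
finger_gap: 16.4
```

>>> move_arm:
  motion: "0.5 -4 0 0 0 0; 1 -8 0 0 0 0; 1.5 -12 0 0 0 0; 2 -16 -1 0 0 0; 2.5 -20 -2 0 0 0; 2.9 -24 -4 0 0 0; 3.3 -27 -6 0 0 0; 3.5 -28.6 -8 0 0 0; 3.5 -29.2 -9 0 0 0; 3.5 -29.2 -9 0 0 0"

```text
time: 4.7
tool_pos: [523.9, -316.7, 90.1]
tcp_rot: [-89.9, 0.5, -18.3]
ft_force: [-0.7, 0.8, -2.5]
finger_gap: 16.0
```

Run:
```python
from h import *
np.set_printoptions(precision=1,suppress=True)
s=snap("scene","s2"); st=readout.sense(); print(st["tool_pos"],st["tcp_rot"],st["joint_pos"],st["finger_gap"])
w=snap("top","w2")
cm=mask(w,(5,80,110),(20,200,255))
cv2.imwrite("pics/c2.png",np.hstack([s["image"][150:350,150:550],w["image"][200:400,300:500]]))
```

```text
[ 525.2 -316.    92.3] [-89.9   0.3 -18.3] [ -35.8   15.7   90.8    0.    73.8 -107.6] 16.105744290020905
```

View pics/c2.png

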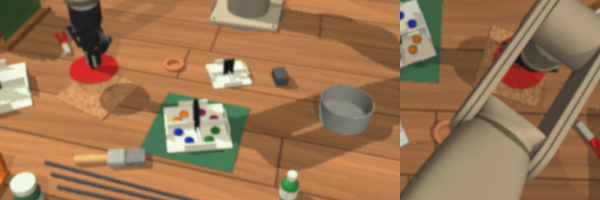

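The crop shows the lid hanging level over the cork and the tin standing open and unmoved. Lowering it now.

>>> move_arm:
  motion: "0 0 -1.5 0 0 0; 0 0 -3.5 0 0 0; 0 0 -5 0 0 0; 0 0 -6 0 0 0; 0 0 -6.6 0 0 0; 0 0 -6.9 0 0 0; 0 0 -7.1 0 0 0; 0 0 -7.2 0 0 0; 0 0 -7.2 0 0 0; 0 0 -7.2 0 0 0"

```text
time: 5.63
tool_pos: [527.9, -317.4, 24.1]
tcp_rot: [-90.0, -0.1, -18.2]
ft_force: [-0.0, 0.1, -1.7]
finger_gap: 15.7
```

>>> move_arm:
  motion: "0 0 -0.1 0 0 0; 0 0 -0.2 0 0 0; 0 0 -0.2 0 0 0; 0 0 -0.2 0 0 0"

```text
time: 5.97
tool_pos: [527.9, -317.4, 22.3]
tcp_rot: [-90.0, -0.1, -18.2]
ft_force: [-2.7, 0.9, 6.6]
finger_gap: 16.3
```

>>> move_arm:
  motion: "0 0 0 0 0 0; 0 0 0 0 0 0; 0 0 0.1 0 0 0; 0 0 1 0 0 0; 0 0 3 0 0 0; 0 0 6 0 0 0; 0 0 9.5 0 0 0; 0 0 13 0 0 0; 0 0 16.5 0 0 0; 0 0 18.5 0 0 0"
  fingers: 5

```text
time: 6.8
tool_pos: [528.8, -318.0, 212.3]
tcp_rot: [-90.1, -0.3, -18.2]
ft_force: [0.3, -1.8, 1.0]
finger_gap: 50.6
```

>>> move_arm:
  motion: "6.2 29 2.4 0 0 40; 6.2 29 2.4 0 0 40; 6.2 29 2.4 0 0 40; 6.2 29 2.4 0 0 40; 6.2 29 2.4 0 0 40; 6.2 29 2.4 0 0 40; 6.2 29 2.4 0 0 40; 6.2 29 2.4 0 0 40; 6.2 29 2.4 0 0 40; 6.2 29 2.4 0 0 40"

```text
time: 7.63
tool_pos: [589.4, -27.1, 230.7]
tcp_rot: [-90.0, 0.0, 21.9]
ft_force: [0.4, -0.4, 0.0]
finger_gap: 50.1
```

Run:
```python
from h import *
np.set_printoptions(precision=1,suppress=True)
s=snap("wrist","w3"); st=readout.sense(); print(st["tool_pos"],st["tcp_rot"],st["joint_pos"],st["finger_gap"])
print("expected handle px",px(s,(590,-28,78)))
for i,(n,a) in enumerate(dict(cork=(527.6,-316.6,4),).items()): print(n,px(s,a))
```

```text
[589.3 -28.  230.4] [-90.    0.   21.8] [  -7.7    5.9   87.    -0.    87.1 -119.4] 49.8632639790809
expected handle px (np.float64(318.40184481884313), np.float64(217.81571958590226))
cork (np.float64(26.957580419316457), np.float64(3.8779164359539493))
```

View pics/w3.png

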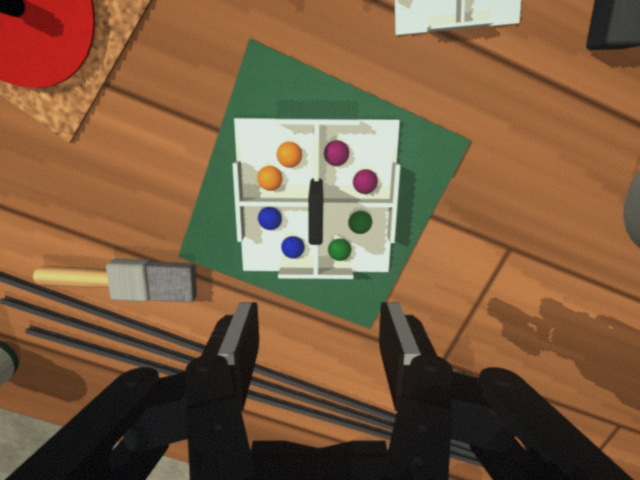

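The wrist view shows the tray aligned with the image, its handle upright at (316,212). Amber nuggets are at (289,154) and (269,178). The lid is lying on the cork at the top left.

Run:
```python
from h import *
np.set_printoptions(precision=1,suppress=True)
s=snap("wrist"); 
k=mask(s,(0,0,0),(180,255,62),(300,165,335,255));print(blobs(k))
x,y,w,h=cv2.boundingRect(k);q=rect(k);print((x,y,w,h),q)
for p in [(x+w/2,y),(x+w/2,y+h/2),(x+w/2,y+h)]: print(p,onz(s,*p,78),onz(s,*p,25))
# tray corners (rim tops/floor) by eye: floor corner tips
for n,p in dict(amber=(235,119),purple=(400,120),green=(390,273),blue=(243,271)).items(): print(n,onz(s,*p,7))
g=cv2.inRange(s["hsv"],(60,60,20),(95,255,140)); c=max(cv2.findContours(g,0,1)[0],key=cv2.contourArea);q=cv2.minAreaRect(cv2.convexHull(c));print("mat",q,onz(s,*q[0],3))
```

```text
[(array([316.6, 213. ]), 752)]
(310, 181, 14, 64) ((316.5, 212.5), (63.0, 13.0), 90.0)
(317.0, 181) [562.8 -40.8  78. ] [571.8 -37.5  25. ]
(317.0, 213.0) [586.4 -31.4  78. ] [599.7 -26.5  25. ]
(317.0, 245) [611.5 -21.5  78. ] [629.2 -14.7  25. ]
amber [ 549.9 -126.5    7. ]
purple [495.1  13.    7. ]
green [635.7  69.2   7. ]
blue [690.1 -72.9   7. ]
mat ((313.9392395019531, 193.2579345703125), (241.24459838867188, 225.8095245361328), 24.567171096801758) [587.8 -34.5   3. ]
```

>>> move_arm:
  motion: "0.2 -0.2 -3 0 0 0; 0.2 -0.2 -6.5 0 0 0; 0.2 -0.2 -10 0 0 0; 0.2 -0.2 -13 0 0 0; 0.2 -0.2 -15.5 0 0 0; 0.2 -0.2 -17.3 0 0 0; 0.2 -0.2 -18.2 0 0 0; 0.2 -0.2 -18.5 0 0 0; 0.2 -0.2 -18.5 0 0 0; 0.2 -0.2 -18.5 0 0 0"

```text
time: 8.57
tool_pos: [592.4, -29.8, 46.8]
tcp_rot: [-90.1, -0.1, 21.7]
ft_force: [0.8, 0.3, 0.1]
finger_gap: 50.3
```

>>> move_arm:
  motion: "0 0 0 0 0 0; 0 0 0 0 0 0; 0 0 0 0 0 0; 0 0 0 0 0 0; 0 0 0 0 0 0; 0 0 0 0 0 0; 0 0 0 0 0 0"
  fingers: 0
  squeeze: 100

```text
time: 9.15
tool_pos: [592.4, -29.0, 46.7]
tcp_rot: [-90.1, -0.1, 21.8]
ft_force: [-1.7, -0.2, 6.9]
finger_gap: 10.7
```

>>> move_arm:
  motion: "0 0 0.2 0 0 0; 0 0 0.6 0 0 0; 0 0 1.2 0 0 0; 0 0 2.2 0 0 0; 0 0 3.4 0 0 0; 0 0 4.8 0 0 0; 0 0 6 0 0 0; 0 0 7 0 0 0; 0 0 7.6 0 0 0; 0 0 8 0 0 0"

```text
time: 9.98
tool_pos: [592.1, -29.1, 126.9]
tcp_rot: [-90.1, -0.1, 21.8]
ft_force: [0.2, 0.2, -4.1]
finger_gap: 10.7
```

Run:
```python
from h import *
np.set_printoptions(precision=1,suppress=True)
st=readout.sense(); print(st["tool_pos"],st["tcp_rot"],st["joint_pos"],st["wrist_torque"],st["ft_force"],st["finger_gap"])
```

```text
[592.1 -29.1 126.9] [-90.1  -0.1  21.8] [  -7.8   10.4   93.2   -0.    76.3 -119.6] [ 0.  -0.  -0.1] [ 0.2  0.2 -4.1] 10.710993989479702
```

>>> move_arm:
  motion: "0 0.5 0.2 0 0 -0.4; -0.1 1.5 0.6 0 0 -1.1; -0.2 3 1.2 0 0 -2.3; -0.3 5 1.8 0 0 -3.8; -0.4 7.5 2.3 0 0 -5.7; -0.6 10.5 2.7 0 0 -8; -0.8 13.5 3 0 0 -10.2; -0.9 16.5 3 0 0 -12.5; -1.1 19.5 3 0 0 -14.8; -1.3 22.5 3 0 0 -17"

```text
time: 10.82
tool_pos: [577.6, 197.6, 154.5]
tcp_rot: [-90.0, 0.1, 4.7]
ft_force: [0.9, 0.1, -3.4]
finger_gap: 10.7
```

>>> move_arm:
  motion: "-0.2 3 0 0 0 -2.3; -0.3 6 0 0 0 -4.6; -0.5 9 0 0 0 -6.8; -0.7 11.8 0 0 0 -9; -0.8 14.3 0 0 0 -10.9; -0.9 16.3 0 0 0 -12.4; -1 17.8 0 0 0 -13.5; -1.1 18.8 0 0 0 -14.3; -1.1 19.4 0 0 0 -14.7; -1.1 19.7 0 0 0 -15"

```text
time: 11.65
tool_pos: [566.6, 393.8, 154.2]
tcp_rot: [-90.1, 0.1, -10.2]
ft_force: [-0.1, 0.9, -4.2]
finger_gap: 10.4
```

Run:
```python
from h import *
np.set_printoptions(precision=1,suppress=True)
s=snap("scene","s4"); t=snap("top","t4"); st=readout.sense(); print(st["tool_pos"],st["tcp_rot"],st["joint_pos"],st["finger_gap"])
print("tin px scene",px(s,(451.5,313,55)),"top",px(t,(451.5,313,55)))
a=cv2.resize(s["image"][160:360,380:640],None,fx=1.5,fy=1.5); b=cv2.resize(t["image"][150:350,0:260],None,fx=1.5,fy=1.5)
cv2.imwrite("pics/c4.png",np.hstack([a,b]))
```

```text
[567.1 393.  154.6] [-90.    0.  -10.2] [ 30.5  23.7  74.1  -0.   82.2 -49.3] 10.408909769378079
tin px scene (np.float64(497.66973853397565), np.float64(249.66394699598263)) top (np.float64(146.00669791184325), np.float64(287.37213286039963))
```

View pics/c4.png

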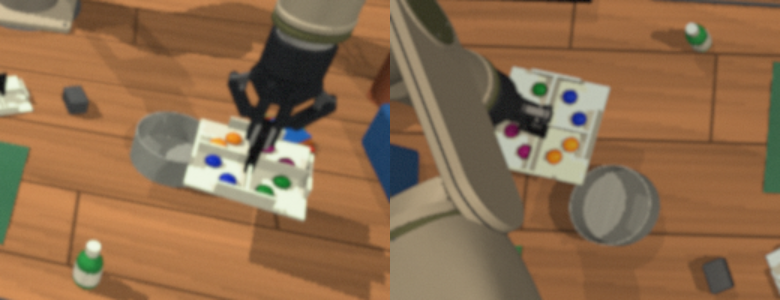

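The crop shows the tray level beside the tin, all nuggets in their own bays and the amber corner facing the tin. Next I tip it about that corner.

>>> move_arm:
  motion: "-0.25 -0.17 -0.07 2.27 -3.29 0; -0.54 -0.37 -0.26 4.54 -6.58 0; -0.87 -0.6 -0.59 6.82 -9.88 0; -1.23 -0.85 -0.63 9.09 -13.17 0; -1.65 -1.14 -0.31 11.36 -16.46 0; -2.08 -1.44 0.27 13.63 -19.75 0; -2.55 -1.76 0.82 15.9 -23.04 0; -3.05 -2.11 1.32 18.18 -26.34 0; -3.58 -2.47 1.77 20.45 -29.63 0; -4.14 -2.86 2.18 22.72 -32.92 0"

```text
time: 12.58
tool_pos: [525.9, 363.0, 177.4]
tcp_rot: [-59.3, -27.3, -17.9]
ft_force: [-0.1, 1.0, -2.9]
finger_gap: 10.3
```

>>> move_arm:
  motion: "0 0 0 0 0 0; 0 0 0 0 0 0; 0 0 0 0 0 0; 0 0 0 0 0 0; 0 0 0 0 0 0; 0 0 0 0 0 0; 0 0 0 0 0 0; 0 0 0 0 0 0; 0 0 0 0 0 0; 0 0 0 0 0 0"

```text
time: 13.42
tool_pos: [526.0, 364.4, 176.9]
tcp_rot: [-59.4, -27.1, -17.7]
ft_force: [-0.5, 0.2, -3.7]
finger_gap: 10.4
```

Run:
```python
from h import *
np.set_printoptions(precision=1,suppress=True)
s=snap("scene","s5"); t=snap("top","t5"); st=readout.sense(); print(st["tool_pos"],st["tcp_rot"],st["joint_pos"],st["finger_gap"])
a=cv2.resize(s["image"][160:360,380:640],None,fx=1.5,fy=1.5); b=cv2.resize(t["image"][150:350,0:260],None,fx=1.5,fy=1.5)
cv2.imwrite("pics/c5.png",np.hstack([a,b]))
for n,i,box in(("scene",s,(380,160,640,360)),("top",t,(0,150,260,350))):
    print(n,blobs(mask(i,(14,140,80),(25,255,255),box),5))
```

```text
[526.  364.4 177. ] [-59.4 -27.1 -17.7] [ 27.5 -17.7 123.9   8.1  34.3 -57.3] 10.542000762693128
scene [(array([455. , 168.6]), 260), (array([462.4, 160.2]), 5), (array([479.2, 163.1]), 59), (array([600.6, 205.7]), 1832), (array([558. , 160.8]), 5), (array([570.5, 161.5]), 15), (array([579.1, 160.9]), 7), (array([600.8, 163.2]), 80), (array([612.5, 161.2]), 11), (array([623.4, 165.3]), 37), (array([634.9, 162. ]), 27), (array([496.7, 169.8]), 57), (array([582.9, 171.2]), 156), (array([478.8, 168.2]), 21), (array([634.9, 168.8]), 8), (array([478. , 177.9]), 55), (array([488.4, 176.2]), 19), (array([504. , 171.1]), 7), (array([601.4, 173.1]), 14), (array([436.8, 179.1]), 102), (array([455.7, 175.3]), 12), (array([485. , 173.5]), 8), (array([450.4, 180.5]), 52), (array([499.3, 177.5]), 15), (array([505.8, 179. ]), 9), (array([560.4, 177.2]), 5), (array([633. , 180.7]), 6), (array([383.8, 181.8]), 5), (array([391.1, 187.4]), 52), (array([416.6, 188.4]), 178), (array([468.8, 182. ]), 5), (array([499.1, 183.5]), 10), (array([601.2, 183. ]), 6), (array([380.9, 184.4]), 10), (array([637.5, 1
[... 9274 characters left out ...]
28.9, 305.1]), 14), (array([154.8, 306.3]), 21), (array([ 19.8, 308.3]), 6), (array([ 56.4, 312.7]), 16), (array([ 29.2, 317.6]), 10), (array([ 20. , 319.4]), 7), (array([144.7, 321.6]), 11), (array([146.2, 318.8]), 5), (array([234.4, 320. ]), 5), (array([211. , 321.8]), 5), (array([ 22.4, 325.5]), 8), (array([149.8, 330.9]), 11), (array([199.8, 329.8]), 5), (array([171.8, 331.4]), 5), (array([162.2, 334.6]), 8), (array([ 19.4, 340.3]), 11), (array([155.9, 338.8]), 13), (array([186. , 339.2]), 5), (array([209.6, 342.2]), 5), (array([ 10.5, 346.6]), 17), (array([178.6, 344.6]), 5), (array([236.2, 344. ]), 5), (array([  3.6, 345.6]), 5), (array([ 19.2, 346.6]), 11), (array([ 26.6, 347.2]), 8)]
```

View pics/c5.png

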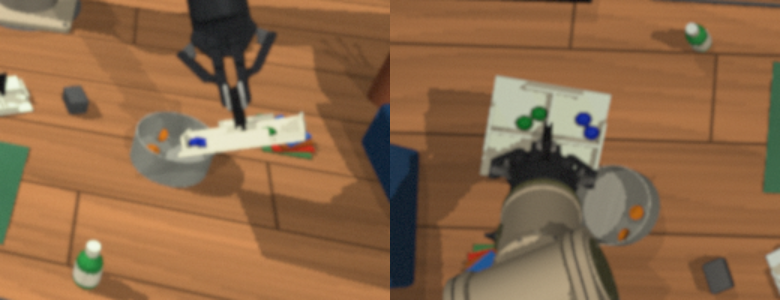

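Both amber nuggets are in the tin (top crop (636,212) and (623,234)), and blue and green stayed in their bays. I'll level the tray by reversing the tip.

>>> move_arm:
  motion: "0.56 0.39 -0.41 -2.27 3.29 0; 1.09 0.75 -0.86 -4.54 6.58 0; 1.59 1.1 -1.36 -6.82 9.88 0; 2.06 1.42 -1.91 -9.09 13.17 0; 2.49 1.72 -2.49 -11.36 16.46 0; 2.91 2.01 -2.81 -13.63 19.75 0; 3.27 2.26 -2.77 -15.9 23.04 0; 3.6 2.49 -2.44 -18.18 26.34 0; 3.89 2.69 -2.25 -20.45 29.63 0; 4.14 2.86 -2.18 -22.72 32.92 0"

```text
time: 14.35
tool_pos: [568.4, 393.6, 156.3]
tcp_rot: [-90.0, 0.0, -10.2]
ft_force: [-0.6, 0.2, -3.2]
finger_gap: 10.9
```

>>> move_arm:
  motion: "0 0 0.1 0 0 0; 0.1 -0.4 0.2 0 0 0.3; 0.1 -1.5 0.2 0 0 1.1; 0.2 -3 0.2 0 0 2.3; 0.3 -5 0.2 0 0 3.8; 0.4 -7.5 0.2 0 0 5.7; 0.6 -10.5 0.2 0 0 8; 0.8 -13.5 0.2 0 0 10.2; 0.9 -16.5 0.2 0 0 12.5; 1.1 -19.5 0.2 0 0 14.8"

```text
time: 15.18
tool_pos: [577.9, 196.3, 158.0]
tcp_rot: [-90.0, -0.2, 4.7]
ft_force: [0.3, -1.0, -3.5]
finger_gap: 10.4
```

>>> move_arm:
  motion: "0.2 -3 0 0 0 2.3; 0.3 -6 0 0 0 4.6; 0.5 -9 0 0 0 6.8; 0.7 -12 0 0 0 9.1; 0.8 -14.8 0 0 0 11.2; 1 -17.3 0 0 0 13.1; 1.1 -19.5 0 0 0 14.7; 1.2 -21.2 -0.3 0 0 16; 1.3 -22.2 -0.6 0 0 16.8; 1.3 -22.7 -1 0 0 17.2"

```text
time: 16.02
tool_pos: [591.4, -31.0, 148.2]
tcp_rot: [-90.1, -0.2, 21.7]
ft_force: [0.5, 0.4, -3.1]
finger_gap: 10.8
```

Run:
```python
from h import *
np.set_printoptions(precision=1,suppress=True)
st=readout.sense(); print(st["time"],st["tool_pos"],st["tcp_rot"],st["ft_force"],st["finger_gap"])
t=snap("top"); g=mask(t,(60,60,20),(95,255,140),(240,180,350,290));
```

```text
16.0167 [591.4 -31.  148.2] [-90.1  -0.2  21.7] [ 0.5  0.4 -3.1] 10.768573111887934
```

>>> move_arm:
  motion: "0 0.4 -1.5 0 0 0; 0 0.4 -3.5 0 0 0; 0 0.4 -5.5 0 0 0; 0 0.4 -7.2 0 0 0; 0 0.4 -8.5 0 0 0; 0 0.4 -9.3 0 0 0; 0 0.4 -9.7 0 0 0; 0 0.4 -9.9 0 0 0; 0 0.4 -10 0 0 0; 0 0.4 -10 0 0 0"

```text
time: 16.9
tool_pos: [592.2, -25.1, 48.2]
tcp_rot: [-90.0, -0.1, 21.8]
ft_force: [0.2, 0.5, -3.8]
finger_gap: 10.3
```

>>> move_arm:
  motion: "0 0 -0.1 0 0 0; 0 0 -0.1 0 0 0; 0 0 -0.1 0 0 0; 0 0 -0.1 0 0 0"

```text
time: 17.23
tool_pos: [591.8, -25.1, 46.8]
tcp_rot: [-90.0, -0.0, 21.8]
ft_force: [-0.5, -0.3, -2.0]
finger_gap: 10.6
```

Touchdown has begun, so one more millimetre down, then release and rise.

>>> move_arm:
  motion: "0 0 -0.1 0 0 0; 0 0 -0.1 0 0 0; 0 0 -0.1 0 0 0"

```text
time: 17.48
tool_pos: [591.8, -25.1, 46.7]
tcp_rot: [-90.0, -0.0, 21.8]
ft_force: [-5.5, 0.6, 6.7]
finger_gap: 10.3
```

>>> move_arm:
  motion: "0 0 0 0 0 0; 0 0 0 0 0 0; 0 0 0 0 0 0; 0 0 0 0 0 0; 0 0 1 0 0 0; 0 0 3 0 0 0; 0 0 6 0 0 0; 0 0 9.5 0 0 0; 0 0 13.5 0 0 0; 0 0 17.5 0 0 0"
  fingers: 5

```text
time: 18.32
tool_pos: [590.8, -24.9, 222.3]
tcp_rot: [-90.0, 0.0, 21.8]
ft_force: [1.8, -0.4, 0.2]
finger_gap: 49.9
```

Run:
```python
from h import *
np.set_printoptions(precision=1,suppress=True)
s=snap("scene","s6"); w=snap("wrist","w6"); t=snap("top","t6"); st=readout.sense(); print(st["time"],st["tool_pos"],st["finger_gap"],st["ft_force"])
a=cv2.resize(s["image"][160:400,180:580],(500,300)); b=cv2.resize(w["image"][0:300],(500,234)); 
cv2.imwrite("pics/c6.png",np.vstack([a,b]))
c=[onz(w,*b[0],12) for lo,hi in(((110,150,60),(125,255,255)),((60,170,40),(75,255,160)),((155,150,60),(170,255,255))) for b in blobs(mask(w,lo,hi,(230,110,410,285)),80)];print(c)
```

```text
18.4667 [594.4 -25.4 226.6] 50.2003707392434 [ 0.6  0.2 -0.8]
[array([628.9, -73.9,  12. ]), array([641.4, -54.2,  12. ]), array([532. , -33.1,  12. ]), array([546.7, -15.1,  12. ])]
```

View pics/c6.png

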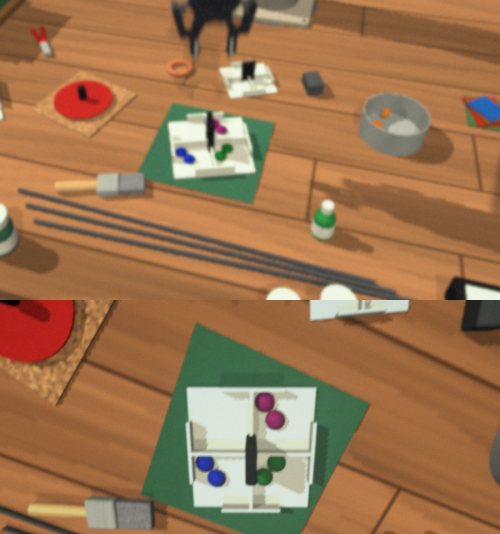

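The crop shows the tray flat and central on the mat, with purple, blue and green each in their own bays and the amber bay empty. The ambers are in the tin, and the lid is knob up on the cork.

```bash
python3 -c "
from bench import r
print(r.hand_in())"
```

```text
the job is handed in; nothing more can be done
None
```

I took the lid off and laid it knob up on the cork mat. Then I tipped the tray 40° towards the amber bay's open corner over the tin, set it back on the green mat, and handed the job in at about 18.5 s.

My last pictures showed:
- **Nuggets:** both amber nuggets are in the tin; purple, blue and green are each in their own bays. I judged this by eye, because the colour mask didn't pick up the green nuggets and the other positions it gave were only rough.
- **Tray:** it sits flat near the middle of the mat. The gripper let go at about (592, -25) mm, and I measured the mat's centre at about (591, -24) mm.
- **Lid:** it lies near the cork mat's centre, knob up.
- **Tin and bystanders:** the tin stands upright, and the tin, brush, bottle and foil roll look unmoved. I checked this by eye and did not re-measure the tin's position.
- **Gripper:** it is clear of everything, more than 200 mm above the bench.

No check failed. One small disagreement came up: two estimates of the green mat's centre differed by about 10 mm, well inside the 45 mm allowance.

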